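Index and lock the watch inspection turntable

TASK

Lock the watch turntable in its index position: push the brass stud sideways with a fingertip to turn the white platter until the notch in its rim stands over the steel pin beside the yellow mark on the base, then press the platter down with the fingertips until it is fully home on the pin, and leave it there. Do not lift the platter, do not touch the watch in its middle, and leave the other things on the table where they are.

Things in the scene. Friction and masses are not known exactly. Their poses are not given: they have to be found in the camera images.
- turntable: turntable fixed to the table: black base 176 mm across, 22 mm high, with a 30 mm wide tongue with a yellow mark reaching 111 mm from the axis; above it a level white platter 170 mm across, 8 mm thick. Origin on the table on the turning axis, x axis towards the pin and tongue, z up. The platter's top starts 41 mm above the table (underside 0.5 mm above the pin); pressed home it is at 33 mm
- platter_centre (a point): centre of the platter on the turning axis, at the level of the platter's white top face; its frame turns with the platter: x axis towards the notch, z up. The platter turns freely round and round either way with a light drag (about 1 N at the stud) and stays where it is left. A thin black mat 112 mm across lies on it
- notch (a point): middle of the notch where the pin must be, 83 mm from the turning axis, at the platter's top face. The notch is open at the rim, 17 mm wide and runs 25 mm inwards towards the axis; a short red line on the platter points at it
- stud_top (a point): centre of the top of the upright brass stud on the platter, diametrically opposite the notch, 68 mm from the turning axis; the stud is 12 mm in diameter and stands 18 mm above the platter's top face. The platter can be pressed down on the stud's top or anywhere on its white face
- pin_tip (a point): flat top of the fixed upright steel pin, 12 mm in diameter with a chamfered 9 mm tip, on the base beside the yellow mark, 83 mm from the turning axis, 32.5 mm above the table. It half shows beyond the platter's rim. It stops the platter from going down unless the notch is over it (within about 2.5 mm; the chamfer guides a little more)
- platter (a joint): turning angle of the platter in rad, anticlockwise seen from above; the notch is over the pin at 0 and at 2 pi; it starts between 0.8 and 5.48
- spindle (a joint): how far the platter has been pressed down, in m: 0 at the start, 0.008 fully home (a hard stop), negative if lifted. It moves stiffly, needing a push of about 5 N, and stays where it is left, without springing back; pressed hard while the pin blocks it, it only sinks a millimetre or two
- watch: steel and brass watch clipped round a 34 x 42 mm grey cushion, fixed in the middle of the platter and turning with it; it lies within 28 mm of the turning axis and reaches 39 mm above the platter's top face; origin on the turning axis at the platter's underside
- loupe: black eyepiece loupe standing on its wide end, 32 mm across, 30 mm high; origin at the centre of its underside. A bystander, to be left alone
- screwdriver: small screwdriver with blue handle lying flat, 100 mm long; origin under its middle, x axis along it towards the tip. A bystander, to be left alone
- ring_box: closed dark red ring box, 48 x 52 x 36 mm high; origin at the centre of its underside. A bystander, to be left alone
- tray_watch: steel watch with blue dial on a 34 x 42 mm cushion, 38 mm high, standing in the black tray; origin at the centre of its underside. A bystander, to be left alone
- bezel: loose brass bezel ring, 42 mm across, 6 mm high, in the black tray; origin at the centre of its underside. A bystander, to be left alone
- case_tin: round aluminium tin, 52 mm across, 23 mm high, in the black tray; origin at the centre of its underside. A bystander, to be left alone
- calculator: grey desk calculator, 150 x 100 x 16 mm; origin at the centre of its underside. A bystander, to be left alone
Things that resemble listed ones, but are neither listed nor needed, are in the scene too. Leave any orange or purple look-alike of the turntable alone.

How it is judged:
By the outcome, as a careful person would: the job done as asked, in the order asked, and still so for the second after the job is handed in, with the robot touching nothing.
It also fails if it takes over 67 s, if anything falls off the work surface, if the arm or the gripper's body presses on something with over 40 N, if the wrist force passes 120 N, or if a joint passes its speed limit or range.

ROBOT

A 7-joint arm with a two-finger parallel gripper is mounted at the origin on the work surface. World frame = base frame: x ahead of the robot, y to its left, z up, the work surface at z = 0. Lengths are in m, angles in rad, forces in N, time in s.
With the tool pointing down it reaches from about 0.4 to 0.875 m from the base axis. Payload 19.3 kg.
Tool frame: the origin (TCP) lies at the very end of the fingers, on their centre line; the grasp point (between the pads) lies 19 mm behind it; z points along the fingers, y is the line along which they close (so a half turn about z gives the same grasp; the last joint's range is limited). The gripper opens to 85 mm and grips with 20 to 120 N. Pads are 22 mm wide; open, the fingers measure 114 mm over their backs; the gripper's body (76 mm by 85 mm) begins 54 mm behind the grasp point. The pads swing forward as they close: fully open they stand 13 mm farther back than shut.
Start: joints at [1.239, 0.521, -0.036, 1.599, 0.021, 1.021, -0.113], TCP at [0.162, -0.604, 0.195] pointing down, gripper open.
Joint ranges: [-2.91, 2.91], [-0.3, 2.13], [-1.5, 1.42], [0.17, 2.43], [-1.26, 4.41], [0.16, 1.93], [-2.52, 2.52]. Speed limits (rad/s): [1.89, 1.89, 2.39, 2.39, 3.01, 3.01, 3.01].

INTERFACE

Orientations are given as [roll, pitch, yaw] about the fixed x, y, z axes, in that order (R = Rz(yaw) Ry(pitch) Rx(roll)).
In Python, from workcell import bot gives the robot as it stands.
- The arm moves only by the tool jog_arm, never from a script. Its argument "motion" is a list of rows, each a list of 5 numbers: the shift along the tool's x, y, z scaled (see below), then the turn about the tool's z scaled (see below), then the opening, from 0 (shut) to 1 (fully open). A call has 1 to 12 rows; each row shifts and turns the commanded pose from where the row before left it, along the tool's axes as they then stand; what a row does not reach is not made up. The controller multiplies each number of a shift by 30 mm and each number of a turn by 0.08 rad. A row lasts 1/10 s, in which the tool goes at most 50 mm and 8.59 degrees, less where a joint would pass 70% of its speed; a pose out of reach is approached as far as the arm can. A call with a number of a shift or a turn outside -1 to 1 is refused whole. A call with a gripper value outside its range is refused whole. The fingers move at their own pace and stop on an object; "newtons" is the grip in N (left out, the last holds). Time passes only in rows, so rows that do not move let the fingers close. It gives the time, the measured TCP pose, the force, the opening and the grip force at its end, in the units of the state.
- bot.observe(): the state, without advancing time (a new reading comes with each control period).
- bot.grab_frame(name): name is "scene" or "top" or "wrist"; returns a dict with "pixels" (384x512x3 uint8, red, green, blue), "fovy" (degrees; the focal length in pixels is half the picture's height over the tangent of half this angle, whatever the lens; pixels are square), "cx", "cy" (the principal point, pixels), "k1" (the pictures are not rectified: a ray, as slopes to the right and down, at radius r is drawn at 1 + k1 r^2 times it, then the intrinsics apply), "rvec" (rotation vector, rad) and "tvec" (3), from world to camera coordinates, as OpenCV has them; the wrist camera has in their place "mount" (4x4, takes a point from camera to tool coordinates, whose origin is the TCP and whose axes are the flange's). Camera axes: x right, y down, z forward; pixel columns grow to the right and rows downward; lengths in m; the calibration is good to about 2 mm. A picture is of the moment at which its call begins: read the wrist's pose just before it. There is no depth.
- bot.job_done(): hands the job in; it is judged then, once.
The state is a dict: "clock": time; "qpos": joint angles; "qd": joint speeds; "joint_efforts": joint torques, N m; "position": TCP position; "tool_rot": TCP orientation; "force": force on the tool from outside, world axes, zero at the start; "moment": the same for the moment, N m; "grip_width": finger opening in m; "finger_force": force on a finger pad.
Only numpy, scipy, OpenCV 4.12 (cv2) and the standard library are available. Lean on these libraries where they do the work, as an engineer would, in place of code of your own. Each camera call takes 0.05 s, during which the arm holds its last target. There are 200 camera calls.

## Working session

There is one attempt and no reset: what is moved stays moved. The work goes in short steps, Python scripts to look and compute and a tool call to move; the robot and the scene stay as the last step left them, time stands still between calls to the robot, and variables do not carry over. Pictures are saved under pics/ and viewed, at most 13 in all, crops included, and the job is handed in when it is done.

Besides the shell and the picture viewer there is one more tool, called after "Request:" as name(argument=value, ...) on one line, values as JSON. jog_arm: Moves the arm, as the interface text tells. Shifts and turns lie within -1 to 1; 1 stands for 30 mm of shift or 0.08 rad of turn. Its arguments: {"type":"object","properties":{"motion":{"type":"array","items":{"type":"array","items":{"type":"number"}}},"newtons":{"type":"number"}},"required":["motion"]}

```bash
mkdir -p pics
cat > h.py <<'E'
import numpy as np, cv2
from scipy.spatial.transform import Rotation as R
from workcell import bot
def K(f):
    h=f["pixels"].shape[0]; fl=h/2/np.tan(np.radians(f["fovy"])/2)
    return np.array([[fl,0,f["cx"]],[0,fl,f["cy"]],[0,0,1]]),np.array([f["k1"],0,0,0,0.])
def pose(f,s=None):
    "camera->world rotation, centre"
    if "mount" in f:
        M=np.array(f["mount"]); Rt=R.from_euler('xyz',s["tool_rot"]).as_matrix()
        return Rt@M[:3,:3], Rt@M[:3,3]+np.array(s["position"])
    Rc=cv2.Rodrigues(np.array(f["rvec"],float))[0]
    return Rc.T, -Rc.T@np.array(f["tvec"],float).ravel()
def onplane(f,px,z,s=None):
    k,d=K(f); A,c=pose(f,s)
    u=cv2.undistortPoints(np.array(px,float).reshape(-1,1,2),k,d).reshape(-1,2)
    r=np.c_[u,np.ones(len(u))]@A.T
    return c+r*((z-c[2])/r[:,2])[:,None]
def project(f,P,s=None):
    k,d=K(f); A,c=pose(f,s)
    return cv2.projectPoints(np.array(P,float).reshape(-1,1,3),cv2.Rodrigues(A.T)[0],-A.T@c,k,d)[0].reshape(-1,2)
def save(n,p,sc=1):
    p=cv2.resize(p,None,fx=sc,fy=sc,interpolation=cv2.INTER_CUBIC); cv2.imwrite(f"pics/{n}.png",p[:,:,::-1])
E
python3 - <<'E'
from h import *
s=bot.observe(); print(s)
a=bot.grab_frame("scene");b=bot.grab_frame("top")
for f,n in((a,"scene"),(b,"top")): save(n,f["pixels"],1.5); print(n,pose(f)[1],f["fovy"],f["k1"])
E
```

```text
{'clock': 0.0, 'qpos': array([ 1.23878585,  0.52205771, -0.03631445,  1.60002166,  0.02121008,
        1.02107268, -0.11279003]), 'qd': array([-4.54715194e-04,  2.61332396e-04,  1.66408981e-03,  7.41103135e-04,
       -2.39629777e-05, -1.20486779e-03,  1.00069891e-03]), 'joint_efforts': array([ 8.47029460e-04, -9.27115774e+01,  1.98079124e+00, -3.69941247e+01,
        1.79088529e-02,  8.04350653e-03, -3.21892639e-05]), 'position': array([ 0.16161934, -0.6033429 ,  0.19419378]), 'tool_rot': array([-3.14042262e+00,  9.83451680e-05,  2.61804821e-01]), 'force': array([ 0.38858561, -0.40041127,  0.83980247]), 'moment': array([-0.02525748,  0.06139802,  0.0138406 ]), 'finger_force': 0.0, 'grip_width': 0.08589465693829401}
scene [0.97496844 0.73099636 0.85522661] 55.55342841480548 0.008095898737944921
top [0.36795016 0.0192068  1.2519035 ] 50.37303836589492 -0.0009996118530369725
```

View pics/scene.png

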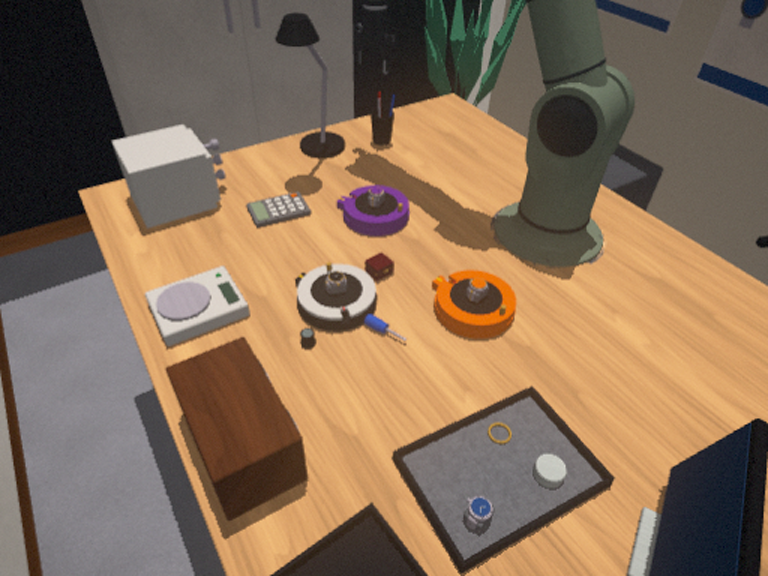

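View pics/top.png

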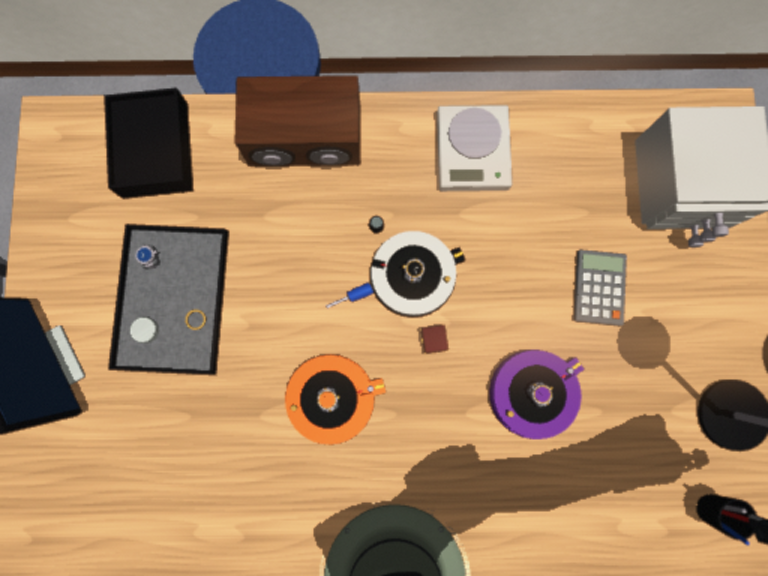

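The top view shows three candidates: the white turntable at (413,273), an orange look-alike at (330,399) and a purple one at (536,394), all in 1.5x pixels. I choose the white one. Its tongue seems to be at (457,255), the notch at (377,265) and the stud at (447,280). Next I take a close crop and measure it.

Run:
```python
from h import *
f=bot.grab_frame("top"); p=f["pixels"]
x0,y0=235,140
c=p[y0:y0+85,x0:x0+90]; save("crop",c,7)
g=bot.grab_frame("scene")["pixels"]; 
hsv=cv2.cvtColor(c,cv2.COLOR_RGB2HSV)
w=((hsv[...,1]<40)&(hsv[...,2]>150)).astype(np.uint8)
cs,_=cv2.findContours(w,cv2.RETR_EXTERNAL,cv2.CHAIN_APPROX_NONE)
k=max(cs,key=cv2.contourArea); hull=cv2.convexHull(k); e=cv2.fitEllipse(hull)
C=np.array(e[0])+[x0,y0]; print("ellipse",e,C,onplane(f,C,.041))
def cen(m,n,z):
    nn,l,st,ce=cv2.connectedComponentsWithStats(m.astype(np.uint8))
    for i in range(1,nn):
        if st[i,4]>3:
            q=ce[i]+[x0,y0]; print(n,st[i,4],ce[i]*7,onplane(f,q,z)[0].round(4))
H,S,V=hsv[...,0],hsv[...,1],hsv[...,2]
cen((H>20)&(H<35)&(S>150)&(V>110),"yellow",.022)
cen((H>15)&(H<32)&(S>90)&(V>90)&(V<230)&(cv2.distanceTransform(1-0*w,cv2.DIST_L2,3)>0),"brass",.059)
cen(((H<6)|(H>174))&(S>120),"red",.041)
```

```text
ellipse ((40.40843963623047, 41.59614944458008), (54.90240478515625, 55.913448333740234), 97.1976547241211) [275.40843964 181.59614944] [[ 0.58702973 -0.04565769  0.041     ]]
yellow 14 [489.  205.5] [ 0.6276 -0.138   0.022 ]
brass 1791 [381.79899497 164.67783361] [ 0.6381 -0.0881  0.059 ]
brass 4 [395.5    1.75] [ 0.7099 -0.0958  0.059 ]
brass 5 [432.6   1.4] [ 0.7099 -0.1118  0.059 ]
brass 149 [ 38.33557047 253.73825503] [0.6012 0.0589 0.059 ]
brass 17 [256.94117647 265.17647059] [ 0.5951 -0.0339  0.059 ]
brass 14 [310.5 281. ] [ 0.588  -0.0565  0.059 ]
brass 26 [ 26.11538462 334.38461538] [0.5665 0.0643 0.059 ]
brass 12 [437.5 318.5] [ 0.5712 -0.1099  0.059 ]
brass 32 [ 72.625   420.21875] [0.5296 0.0449 0.059 ]
brass 6 [143.5 451.5] [0.516  0.0153 0.059 ]
brass 42 [464.66666667 478.        ] [ 0.5032 -0.1194  0.059 ]
brass 264 [189.26515152 551.96590909] [ 0.4735 -0.0033  0.059 ]
brass 38 [466.97368421 516.15789474] [ 0.4871 -0.1199  0.059 ]
brass 5 [385.  526.4] [ 0.4832 -0.0854  0.059 ]
brass 198 [546.98989899 559.11616162] [ 0.4687 -0.1527  0.059 ]
brass 5 [  8.4 551.6] [0.4746 0.0723 0.059 ]
red 6 [138.83333333 253.16666667] [0.6044 0.0161 0.041 ]
red 90 [378.46666667 568.16666667] [ 0.4672 -0.0838  0.041 ]
```

View pics/crop.png

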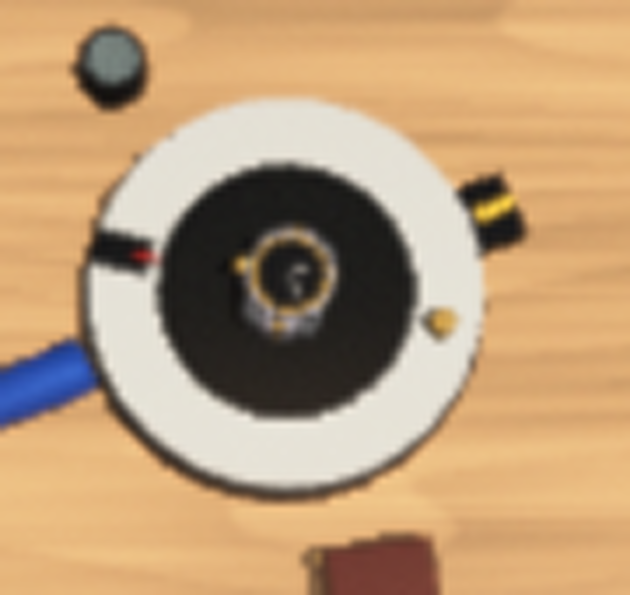

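The crop confirms the choice: a white platter with the yellow tongue at upper right, the notch with its red line at left and the brass stud at lower right. The stud therefore goes about 142° clockwise. I check the arm's position and the lamp before moving.

Run:
```python
from h import *
s=bot.observe()
f=bot.grab_frame("top");g=bot.grab_frame("scene");w=bot.grab_frame("wrist")
for F in(f,g): print(project(F,[s["position"],[0,0,0],[.162,-.604,.0]])*1.5)
print("lamp base",onplane(f,[[735/1.5,413/1.5]],0),onplane(g,[[322/1.5,145/1.5],[382/1.5,140/1.5]],0))
print("box",onplane(g,[[215/1.5,205/1.5]],0))
A,c=pose(w,s);print("wrist",c-s["position"],A[:,2])
# refined geometry
C=np.array([.587,-.0457]);st=np.array([.5712,-.1099]);y=np.array([.6276,-.138]);r=np.array([.6044,.0161])
an=lambda v:np.degrees(np.arctan2(v[1],v[0]))
print(an(st-C),np.hypot(*(st-C)),an(y-C),np.hypot(*(y-C)),an(r-C))
save("wr0",w["pixels"])
```

```text
[[760.13908645 504.81545657]
 [394.4718097  576.62372175]
 [700.14422266 485.27818226]]
[[373.00448971  85.09133034]
 [546.5215305  231.75081431]
 [372.09244285 146.15952239]]
lamp base [[ 0.30040449 -0.68687521  0.        ]] [[ 0.29510678 -0.68840273  0.        ]
 [ 0.11411645 -0.62218778  0.        ]]
box [[ 0.69511544 -0.54038462  0.        ]]
wrist [0.07397033 0.02026465 0.17968318] [-0.29261052 -0.0777731  -0.95306371]
-103.82606180062868 0.06611565623965324 -66.2567466508048 0.100834765830045 74.27525427725251
```

View pics/wr0.png

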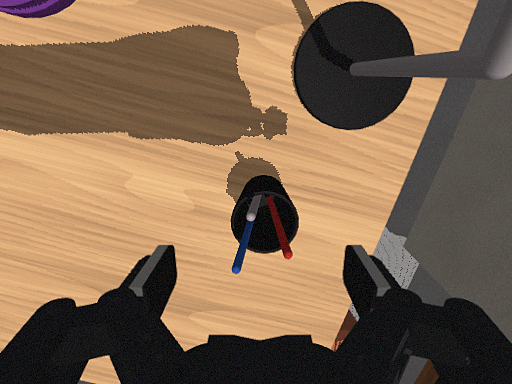

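The wrist view shows the pen cup below the gripper at about (262,215), with the lamp to the right at about (355,65), clear of my path. I move in a straight line towards the turntable.

Request:
jog_arm(motion=[[0.5,-0.3,0,0,0],[0.9,-0.6,0,0,0],[0.9,-0.6,0,0,0],[0.9,-0.6,0,0,0],[0.9,-0.6,0,0,0],[0.9,-0.6,0,0,0],[0.9,-0.6,0,0,0],[0.9,-0.6,0,0,0],[0.9,-0.6,0,0,0],[0.9,-0.6,0,0,0]])

```text
clock: 1.35
position: [0.3677, -0.3699, 0.1949]
tool_rot: [3.142, -0.0, 0.262]
force: [0.3, 0.4, -0.6]
grip_width: 0.0
finger_force: 0.0
```

Request:
jog_arm(motion=[[0.95,-0.6,0,0,0],[0.95,-0.6,0,0,0],[0.95,-0.6,0,0,0],[0.95,-0.6,0,0,0],[0.95,-0.6,0,0,0],[0.95,-0.6,0,0,0],[0.95,-0.6,0,0,0],[0.95,-0.6,0,0,0],[0.95,-0.6,0,0,0],[0.5,-0.3,0,0,0],[0,0,0,-1,0],[0,0,0,-1,0]])

```text
clock: 2.55
position: [0.5846, -0.1354, 0.1946]
tool_rot: [-3.141, 0.0, 0.426]
force: [-0.2, 0.1, -0.7]
grip_width: 0.0
finger_force: 0.0
```

Request:
jog_arm(motion=[[0,0,0,-1,0],[0,0,0,-1,0],[0,0,0,-1,0],[0,0,0,-1,0],[0,0,0,-1,0],[0,0,0,-1,0],[0,0,0,-1,0],[0,0,0,-1,0],[0,0,0,-1,0],[0,0,0,-1,0],[0,0,0,-1,0],[0,0,0,-1,0]])

```text
clock: 3.75
position: [0.5843, -0.1364, 0.1948]
tool_rot: [-3.141, 0.0, 1.385]
force: [0.3, -1.3, 0.8]
grip_width: 0.0
finger_force: 0.0
```

Request:
jog_arm(motion=[[0,0,0,-1,0],[0,0,0,-1,0],[0,0,0,-1,0],[0,0,0,-1,0],[0,0,0,-1,0],[0,0,0,-1,0],[0,0,0,-1,0],[0,0,0,-1,0],[0,0,0,-1,0],[0,0,0,-1,0]])

```text
clock: 4.75
position: [0.5843, -0.1364, 0.1948]
tool_rot: [-3.141, 0.0, 2.185]
force: [0.5, -0.0, -1.2]
grip_width: -0.0001
finger_force: 0.0
```

Request:
jog_arm(motion=[[0,0,0,-1,0],[0,0,0,-1,0],[0,0,0,-1,0],[0,0,0,-1,0],[0,0,0,-1,0],[0,0,0,-1,0],[0,0,0,-1,0],[0,0,0,-1,0],[0,0,0,-1,0]])

```text
clock: 5.65
position: [0.5843, -0.1364, 0.1948]
tool_rot: [-3.141, -0.0, 2.905]
force: [0.9, 0.0, 0.3]
grip_width: -0.0002
finger_force: 0.0
```

Run:
```python
from h import *
s=bot.observe(); w=bot.grab_frame("wrist"); p=w["pixels"]; save("wr1",p,1.5)
print(project(w,[[.587,-.0457,.041],[.571,-.111,.059],[.62,-.122,.0325],[.628,-.138,.022]],s)*1.5)
hsv=cv2.cvtColor(p,cv2.COLOR_RGB2HSV);H,S,V=cv2.split(hsv)
def comps(m,n,z,lo=15):
    nn,l,st,ce=cv2.connectedComponentsWithStats(m.astype(np.uint8))
    for i in range(1,nn):
        if st[i,4]>lo: print(n,st[i,4],(ce[i]*1.5).round(),onplane(w,ce[i],z,s)[0].round(4))
comps((H>22)&(H<34)&(S>150)&(V>120),"yellow",.022)
comps((H>12)&(H<28)&(S>110)&(V>90)&(V<200),"brass",.059,30)
comps(((H<6)|(H>174))&(S>120)&(V>80),"red",.041)
wm=((S<40)&(V>140)).astype(np.uint8)
cs,_=cv2.findContours(wm,cv2.RETR_EXTERNAL,cv2.CHAIN_APPROX_NONE);k=max(cs,key=cv2.contourArea)[:,0]
k=k[(k[:,0]>3)&(k[:,0]<508)&(k[:,1]>3)&(k[:,1]<380)]
P=onplane(w,k,.041,s)[:,:2]
from scipy.optimize import least_squares
g=lambda x:np.hypot(*(P-x).T)-.085
x=least_squares(g,[.587,-.0457],loss='soft_l1',f_scale=.001).x
print(len(P),x,np.percentile(np.abs(g(x)),[25,50,75]))
```

```text
[[503.58181588 232.32926725]
 [418.34542096 236.06792399]
 [415.97303629 290.30546527]
 [399.01798545 299.36860827]]
yellow 52 [39. 90.] [ 0.399  -0.3682  0.022 ]
yellow 38 [398. 300.] [ 0.6286 -0.139   0.022 ]
brass 456 [226.  57.] [ 0.4243 -0.2085  0.059 ]
brass 5526 [424.  71.] [ 0.4638 -0.0835  0.059 ]
brass 266 [528.   6.] [ 0.4409 -0.0099  0.059 ]
brass 58 [ 78. 109.] [ 0.4285 -0.3199  0.059 ]
brass 194 [722. 113.] [0.5347 0.113  0.059 ]
brass 42 [ 17. 108.] [ 0.4165 -0.3625  0.059 ]
brass 144 [ 26. 123.] [ 0.4277 -0.3606  0.059 ]
brass 419 [ 62. 135.] [ 0.4418 -0.3385  0.059 ]
brass 357 [709. 135.] [0.5475 0.1035 0.059 ]
brass 111 [351. 131.] [ 0.4887 -0.1401  0.059 ]
brass 80 [710. 162.] [0.5664 0.1036 0.059 ]
brass 110 [744. 187.] [0.5898 0.1285 0.059 ]
brass 342 [261. 223.] [ 0.5347 -0.2203  0.059 ]
brass 34 [653. 200.] [0.5844 0.061  0.059 ]
brass 80 [748. 210.] [0.6081 0.1313 0.059 ]
brass 282 [123. 280.] [ 0.5509 -0.3383  0.059 ]
brass 478 [232. 248.] [ 0.5475 -0.2472  0.059 ]
brass 63 [370. 225.] [ 0.5552 -0.1433  0.059 ]
brass 41 [520. 226.] [ 0.5812 -0.0373  0.059 ]
b
[... 475 characters left out ...]
  7. 316.] [ 0.556 -0.445  0.059]
brass 247 [367. 337.] [ 0.64   -0.1676  0.059 ]
brass 221 [715. 343.] [0.7115 0.1048 0.059 ]
brass 794 [542. 385.] [ 0.7158 -0.0384  0.059 ]
brass 43 [  9. 369.] [ 0.5995 -0.4676  0.059 ]
brass 116 [193. 389.] [ 0.6519 -0.3198  0.059 ]
brass 122 [ 36. 410.] [ 0.6413 -0.4633  0.059 ]
brass 156 [706. 413.] [0.7774 0.0978 0.059 ]
brass 34 [286. 417.] [ 0.6952 -0.2527  0.059 ]
brass 1922 [109. 459.] [ 0.7021 -0.4216  0.059 ]
brass 96 [585. 436.] [ 0.7747 -0.0077  0.059 ]
brass 140 [598. 447.] [0.7893 0.0027 0.059 ]
red 26 [47. 45.] [ 0.3786 -0.3356  0.041 ]
red 24 [584. 237.] [0.6051 0.0151 0.041 ]
209 [ 0.58714429 -0.05388965] [0.00453815 0.00747761 0.01930525]
```

View pics/wr1.png

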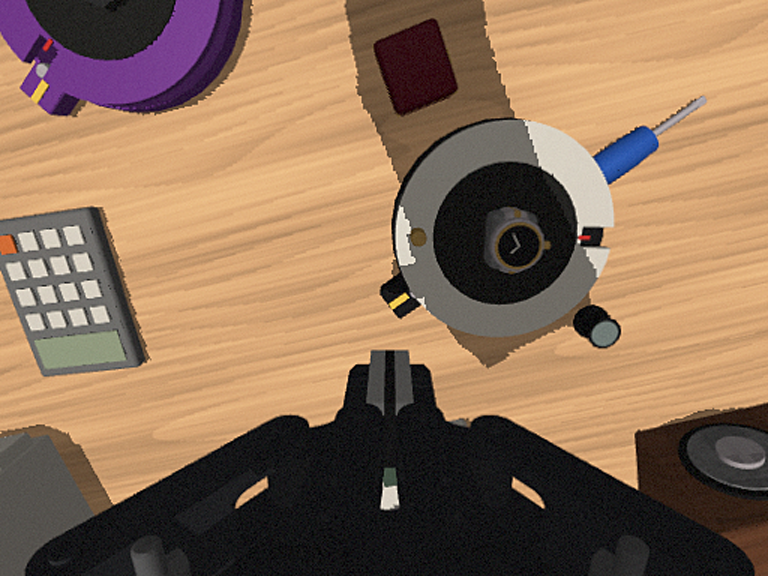

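The wrist view shows the stud at (418,238), the tongue's yellow mark at (398,300), the notch with its red line at (584,237), and the fingers below the tongue. It agrees with the top view to 1–2 mm. I now go down beside the stud.

Request:
jog_arm(motion=[[-0.47,0.71,0,0,0],[0,0,1,0,0],[0,0,1,0,0],[0,0,1,0,0],[0,0,1,0,0],[0,0,0.5,0,0],[0,0,0.38,0,0],[0,0,0,0,0],[0,0,0,0,0]])

```text
clock: 6.6
position: [0.604, -0.1189, 0.0494]
tool_rot: [3.141, 0.001, 2.901]
force: [-0.6, 0.3, 0.6]
grip_width: 0.0002
finger_force: 0.0
```

Request:
jog_arm(motion=[[0.3,0,0,0,0],[0.27,0,0,0,0],[0.183,-0.038,0,1,0],[0.183,-0.038,0,1,0],[0.183,-0.038,0,1,0],[0.183,-0.038,0,1,0],[0.183,-0.038,0,1,0],[0.183,-0.038,0,1,0],[0,0,0,0,0]])

```text
clock: 7.5
position: [0.5537, -0.1069, 0.0491]
tool_rot: [-3.141, 0.001, 2.421]
force: [0.7, 0.4, -0.1]
grip_width: -0.0001
finger_force: 0.0
```

```bash
cat > m.py <<'E'
from h import *
s=bot.observe(); C=np.array([.5872,-.0452]); p=np.array(s["position"]); yaw=s["tool_rot"][2]
tx=np.array([np.cos(yaw),np.sin(yaw)]);ty=np.array([np.sin(yaw),-np.cos(yaw)])
print("C in tool",(C-p[:2])@tx,(C-p[:2])@ty,"z",p[2],"force",np.round(s["force"],1),"q7",s["qpos"][6],"t",s["clock"])
f=bot.grab_frame("top"); i=f["pixels"]; H,S,V=cv2.split(cv2.cvtColor(i,cv2.COLOR_RGB2HSV))
def near(m,z,r0,r1,n):
    nn,l,st,ce=cv2.connectedComponentsWithStats(m.astype(np.uint8))
    for k in range(1,nn):
        q=onplane(f,ce[k],z)[0][:2]-C
        if st[k,4]>2 and r0<np.hypot(*q)<r1: print(n,st[k,4],"r",np.hypot(*q).round(4),"deg",np.degrees(np.arctan2(q[1],q[0])).round(1))
near((H>20)&(H<35)&(S>150)&(V>110),.022,.09,.115,"tongue")
near(((H<6)|(H>174))&(S>100),.041,.055,.075,"red")
near((H>12)&(H<32)&(S>90)&(V>80),.059,.058,.078,"stud")
E
python3 m.py
```

```text
C in tool 0.015542599296234137 0.06849216414931994 z 0.04907618723681642 force [ 0.7  0.4 -0.1] q7 0.4614616583106842 t 7.5
red 5 r 0.0634 deg 73.7
```

Run:
```python
from h import *
s=bot.observe(); f=bot.grab_frame("top"); g=bot.grab_frame("scene"); w=bot.grab_frame("wrist")
c=lambda F,P,r:(lambda q:F["pixels"][max(0,q[1]-r):q[1]+r,max(0,q[0]-r):q[0]+r])(project(F,[P],s)[0].astype(int))
o=[cv2.resize(c(F,[.587,-.045,.05],r),(390,390),interpolation=cv2.INTER_CUBIC) for F,r in((f,48),(g,48))]
save("chk1",np.hstack(o));
```

```text
(no output)
```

View pics/chk1.png

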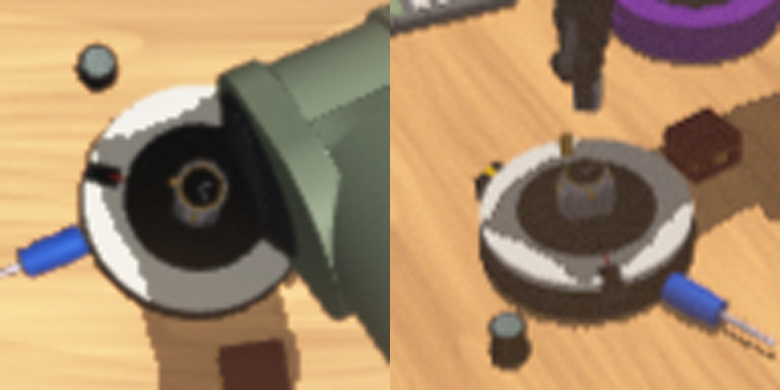

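The platter has not moved: the notch is still at the left, and in the scene crop the fingertip at (587,105) does not line up with the stud at (567,145). I check where the TCP should project.

Run:
```python
from h import *
s=bot.observe(); print(s["position"],s["qpos"])
g=bot.grab_frame("scene"); w=bot.grab_frame("wrist"); 
q=project(g,[[.587,-.045,.05]])[0].astype(int)
print("scene crop px of tcp", (project(g,[s["position"],[.572,-.1115,.059],[.572,-.1115,.041]])-q+48)*390/96+[390,0])
print("wrist px tcp", project(w,[s["position"]],s)*1.5)
tip=(np.array([587-390,105])*96/390)+q-48
for z in(.03,.049,.06,.08,.1): print(z,onplane(g,tip,z)[0])
i=w["pixels"];H,S,V=cv2.split(cv2.cvtColor(i,cv2.COLOR_RGB2HSV))
save("wr2",i,1.5)
```

```text
[ 0.55457747 -0.10728052  0.04861873] [ 0.50768844  0.68992762 -0.6001948   1.85223329  0.54368875  0.76837888
  0.46485004]
scene crop px of tcp [[586.39466397 140.30347951]
 [564.89561638 134.82002395]
 [565.85037277 151.26979722]]
wrist px tcp [[389.47316324 333.98811542]]
0.03 [ 0.52201469 -0.16794775  0.03      ]
0.049 [ 0.53244349 -0.14725048  0.049     ]
0.06 [ 0.53848121 -0.13526785  0.06      ]
0.08 [ 0.54945889 -0.11348125  0.08      ]
0.1 [ 0.56043658 -0.09169465  0.1       ]
```

View pics/wr2.png

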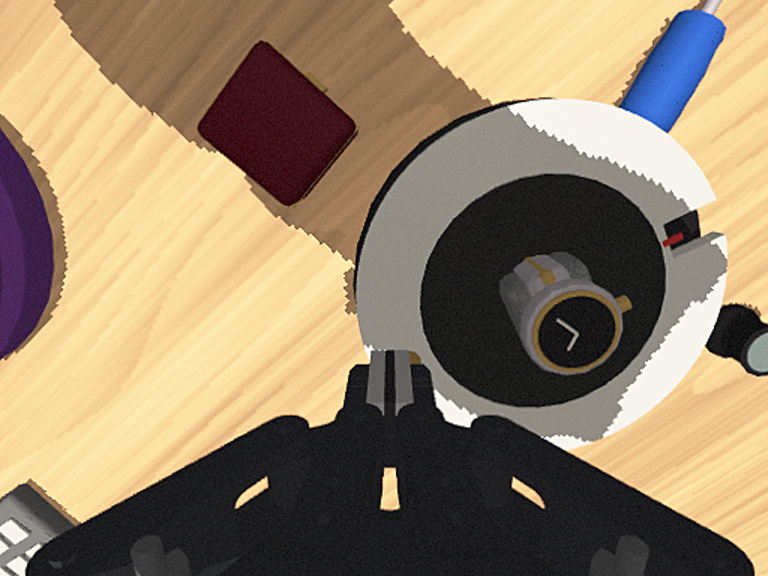

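Run:
```python
from h import *
s=bot.observe(); w=bot.grab_frame("wrist");A=R.from_euler('xyz',s["tool_rot"]).as_matrix()
for d in(0,.01,.02,.03,.04):
  print(d,[(project(w,[np.array(s["position"])+A@[x,y,-d]],s)[0]*1.5).round() for x,y in((-.011,0),(0,0),(.011,0),(.011,.01),(0,.01))])
```

```text
0 [array([389., 356.]), array([389., 334.]), array([390., 311.]), array([412., 311.]), array([412., 334.])]
0.01 [array([389., 367.]), array([389., 343.]), array([390., 319.]), array([413., 319.]), array([413., 343.])]
0.02 [array([389., 378.]), array([389., 354.]), array([390., 329.]), array([415., 329.]), array([414., 354.])]
0.03 [array([389., 391.]), array([390., 365.]), array([390., 339.]), array([416., 339.]), array([416., 365.])]
0.04 [array([389., 405.]), array([390., 378.]), array([390., 351.]), array([418., 351.]), array([417., 378.])]
```

By both views the real fingertips are about 31 mm above the reported TCP, at z ≈ 0.08, so they passed over the stud. I retrace the path and descend farther.

Request:
jog_arm(motion=[[-0.179,0.053,0,-1,0],[-0.179,0.053,0,-1,0],[-0.179,0.053,0,-1,0],[-0.179,0.053,0,-1,0],[-0.179,0.053,0,-1,0],[-0.179,0.053,0,-1,0],[-0.57,0,0,0,0],[0,0,0.4,0,0],[0,0,0.3,0,0],[0,0,0.2,0,0],[0,0,0,0,0]])

```text
clock: 8.95
position: [0.6024, -0.1187, 0.0203]
tool_rot: [-3.141, -0.002, 2.902]
force: [0.1, -0.2, 0.5]
grip_width: 0.0
finger_force: 0.0
```

Run:
```python
from h import *
s=bot.observe(); print(s["position"],s["tool_rot"],s["force"])
g=bot.grab_frame("scene"); q=project(g,[[.587,-.085,.05]])[0].astype(int)
c=g["pixels"][q[1]-40:q[1]+25,q[0]-45:q[0]+45]
T=lambda P:(project(g,P)-q+[45,40])*8
p=s["position"].copy()
for z in(.04,.045,.05,.055,.06):print(z,T([[p[0],p[1],z]]).round())
print("stud",T([[.572,-.1115,.059],[.572,-.1115,.041]]))
save("chk2",c,8)
```

```text
[ 0.60243623 -0.11866535  0.0202991 ] [-3.14142330e+00 -1.79921582e-03  2.90212003e+00] [ 0.11086067 -0.20396825  0.49341368]
0.04 [[298. 306.]]
0.045 [[298. 297.]]
0.05 [[297. 288.]]
0.055 [[296. 279.]]
0.06 [[295. 270.]]
stud [[368.40982917 257.49173948]
 [370.28996483 289.88513915]]
```

View pics/chk2.png

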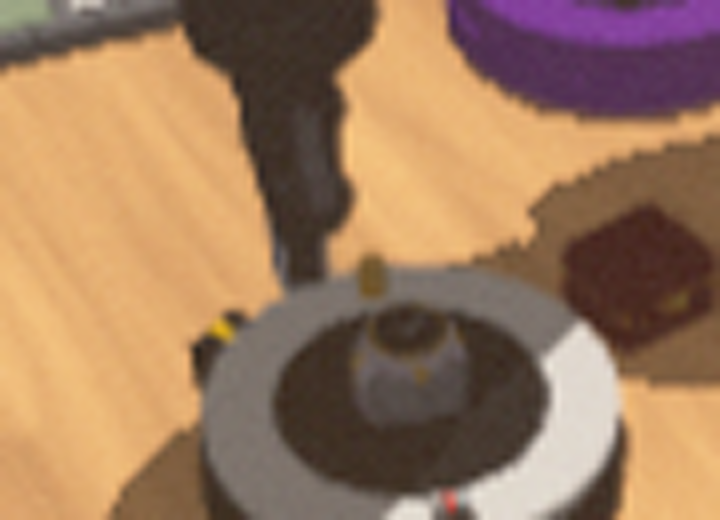

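The crop shows the fingertips at about (303,288) beside the stud at (372,275), with tip z ≈ 0.05. I push now.

Request:
jog_arm(motion=[[0.3,0,0,0,0],[0.25,0,0,0,0],[0.183,-0.038,0,1,0],[0.183,-0.038,0,1,0],[0.183,-0.038,0,1,0],[0.183,-0.038,0,1,0],[0.183,-0.038,0,1,0],[0.183,-0.038,0,1,0],[0,0,0,0,0]])

```text
clock: 9.9
position: [0.5544, -0.1069, 0.0221]
tool_rot: [-3.142, 0.001, 2.421]
force: [-1.1, 0.1, 2.6]
grip_width: -0.0001
finger_force: 1.1
```

```bash
python3 m.py
```

```text
C in tool 0.016044905629656294 0.06799724531825345 z 0.022054262325136326 force [-1.1  0.1  2.6] q7 0.4329469828223498 t 9.9
red 9 r 0.0642 deg 47.6
stud 4 r 0.0682 deg -133.0
```

The platter is turning: the stud is at -133° and the target is about 113.8° going clockwise, so about 113° remain.

Request:
jog_arm(motion=[[0.183,-0.038,0,1,0],[0.183,-0.038,0,1,0],[0.183,-0.038,0,1,0],[0.183,-0.038,0,1,0],[0.183,-0.038,0,1,0],[0.183,-0.038,0,1,0],[0.183,-0.038,0,1,0],[0.183,-0.038,0,1,0],[0.183,-0.038,0,1,0],[0.183,-0.038,0,1,0],[0,0,0,0,0]])

```text
clock: 11.05
position: [0.5203, -0.0646, 0.0217]
tool_rot: [3.141, -0.0, 1.624]
force: [1.4, 1.4, 2.4]
grip_width: 0.0001
finger_force: 1.6
```

```bash
python3 m.py
```

```text
C in tool 0.01587975274641222 0.06781590031243517 z 0.021748543066309252 force [1.4 1.4 2.4] q7 -0.2999288495834575 t 11.05
red 9 r 0.0658 deg 5.1
```

Request:
jog_arm(motion=[[0.183,-0.038,-0.1,1,0],[0.183,-0.038,0,1,0],[0.183,-0.038,0,1,0],[0.183,-0.038,0,1,0],[0.183,-0.038,0,1,0],[0.183,-0.038,0,1,0],[0.183,-0.038,0,1,0],[0.183,-0.038,0,1,0],[0.183,-0.038,0,1,0],[0.183,-0.038,0,1,0],[0.183,-0.038,0,1,0],[0,0,0,0,0]])

```text
clock: 12.3
position: [0.5286, -0.0059, 0.0242]
tool_rot: [-3.141, 0.0, 0.744]
force: [0.3, 0.1, -0.4]
grip_width: -0.0002
finger_force: 0.0
```

```bash
python3 m.py
cat > w.py <<'E'
from h import *
s=bot.observe(); w=bot.grab_frame("wrist"); i=w["pixels"]; C=np.array([.5872,-.0452])
H,S,V=cv2.split(cv2.cvtColor(i,cv2.COLOR_RGB2HSV))
def near(m,z,r0,r1,n):
    nn,l,st,ce=cv2.connectedComponentsWithStats(m.astype(np.uint8))
    for k in range(1,nn):
        P=onplane(w,ce[k],z,s)[0][:2]; q=P-C
        if st[k,4]>12 and r0<np.hypot(*q)<r1: print(n,st[k,4],P.round(4),"r",np.hypot(*q).round(4),"deg",np.degrees(np.arctan2(q[1],q[0])).round(1))
near((H>20)&(H<35)&(S>150)&(V>110),.022,.09,.115,"tongue")
near(((H<6)|(H>174))&(S>100),.041,.055,.075,"red")
near((H>12)&(H<32)&(S>90)&(V>80),.059,.058,.078,"stud")
E
python3 w.py
```

```text
C in tool 0.01646772828811948 0.06863408346622597 z 0.024179748986487073 force [ 0.3  0.1 -0.4] q7 -1.0615073661848946 t 12.3
tongue 14 r 0.1012 deg -66.5
tongue 49 [ 0.6316 -0.146 ] r 0.1101 deg -66.2
red 118 [ 0.6522 -0.0401] r 0.0652 deg 4.5
stud 22 [ 0.6336 -0.0987] r 0.0708 deg -49.0
stud 150 [ 0.5245 -0.087 ] r 0.0754 deg -146.4
```

The platter stayed at red ≈ 4.5°: my 3 mm lift let the tip slip over the stud, so the true tip offset is about 36 mm. I retrace, back off, go lower and push again.

Request:
jog_arm(motion=[[0,0,-0.3,0,0],[-0.179,0.053,0,-1,0],[-0.179,0.053,0,-1,0],[-0.179,0.053,0,-1,0],[-0.179,0.053,0,-1,0],[-0.179,0.053,0,-1,0],[-0.179,0.053,0,-1,0],[-0.179,0.053,0,-1,0],[-0.179,0.053,0,-1,0],[-0.179,0.053,0,-1,0],[-0.179,0.053,0,-1,0],[-0.179,0.053,0,-1,0]])

```text
clock: 13.6
position: [0.5202, -0.0662, 0.0341]
tool_rot: [3.141, 0.001, 1.627]
force: [0.5, 0.3, 0.3]
grip_width: 0.0002
finger_force: 0.0
```

Request:
jog_arm(motion=[[-0.6,0,0,0,0],[0,0,0.3,0,0],[0,0,0.2,0,0],[0,0,0.2,0,0],[0,0,0,0,0]])

```text
clock: 14.1
position: [0.5206, -0.0825, 0.0116]
tool_rot: [-3.14, -0.0, 1.623]
force: [-1.4, -0.2, -1.4]
grip_width: 0.0001
finger_force: 0.0
```

```bash
python3 m.py
python3 - <<'E'
from h import *
s=bot.observe(); p=s["position"]; print(p)
g=bot.grab_frame("scene"); q=project(g,[[.56,-.085,.05]])[0].astype(int)
c=g["pixels"][q[1]-40:q[1]+25,q[0]-45:q[0]+45]
T=lambda P:(project(g,P)-q+[45,40])*8
for z in(.04,.045,.05,.055,.06):print(z,T([[p[0],p[1],z]]).round())
save("chk3",c,8)
E
```

```text
C in tool 0.03376268074753134 0.06846750500684849 z 0.011630403458143042 force [-1.4 -0.2 -1.4] q7 -0.2710014066937332 t 14.1
red 9 r 0.0658 deg 5.1
[ 0.52081095 -0.08255231  0.01203958]
0.04 [[445. 314.]]
0.045 [[445. 306.]]
0.05 [[445. 297.]]
0.055 [[445. 288.]]
0.06 [[445. 278.]]
```

View pics/chk3.png

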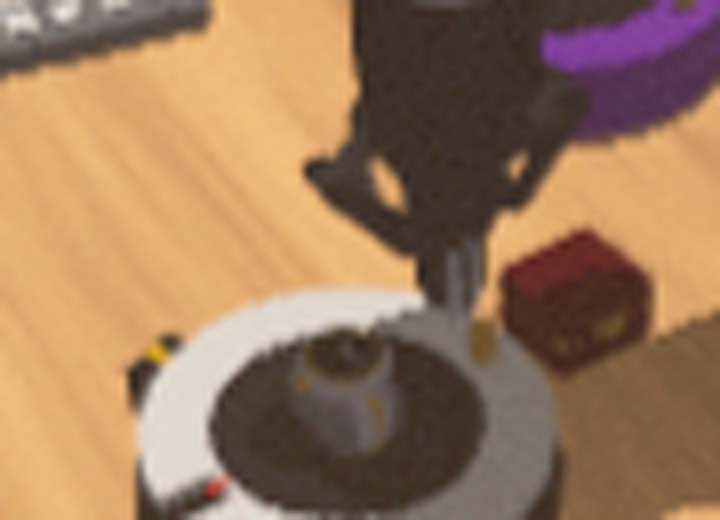

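The crop shows the tip at about (460,318) just left of the stud at (485,340), now well below the stud's top. I push again.

Request:
jog_arm(motion=[[0.3,0,0,0,0],[0.25,0,0,0,0],[0.183,-0.038,0,1,0],[0.183,-0.038,0,1,0],[0.183,-0.038,0,1,0],[0.183,-0.038,0,1,0],[0.183,-0.038,0,1,0],[0.183,-0.038,0,1,0],[0.183,-0.038,0,1,0],[0.183,-0.038,0,1,0],[0.183,-0.038,0,1,0],[0,0,0,0,0]])

```text
clock: 15.4
position: [0.5237, -0.0158, 0.0126]
tool_rot: [3.141, -0.001, 0.902]
force: [-0.2, 0.2, -0.1]
grip_width: 0.0002
finger_force: 0.0
```

```bash
python3 m.py;python3 w.py
```

```text
C in tool 0.016319406907208418 0.06806346181144447 z 0.012594662339665282 force [-0.2  0.2 -0.1] q7 -0.9256392559974956 t 15.4
tongue 14 r 0.1012 deg -66.5
tongue 29 [ 0.632 -0.147] r 0.1112 deg -66.2
red 103 [ 0.6393 -0.085 ] r 0.0655 deg -37.4
stud 603 [ 0.5379 -0.0015] r 0.0659 deg 138.4
stud 21 [ 0.5362 -0.0928] r 0.0698 deg -136.9
```

Request:
jog_arm(motion=[[0.183,-0.038,0,1,0],[0.183,-0.038,0,1,0],[0.183,-0.038,0,1,0],[0.183,-0.038,0,1,0],[0.183,-0.038,0,1,0],[0,0,0,0,0]])

```text
clock: 16.1
position: [0.5399, 0.0057, 0.0124]
tool_rot: [-3.142, -0.0, 0.503]
force: [-0.6, 0.4, -0.2]
grip_width: 0.0001
finger_force: 0.0
```

```bash
python3 m.py;python3 w.py
```

```text
C in tool 0.016927668058176214 0.06735965131334404 z 0.012403803115931845 force [-0.6  0.4 -0.2] q7 -1.2435482440831707 t 16.1
tongue 13 r 0.101 deg -66.6
red 8 r 0.0657 deg -58.4
red 94 [ 0.6216 -0.1004] r 0.065 deg -58.1
stud 603 [0.5577 0.0141] r 0.0663 deg 116.5
stud 42 [ 0.522  -0.0693] r 0.0695 deg -159.7
```

Request:
jog_arm(motion=[[0.183,-0.038,0,1,0],[0,0,0,0,0],[-0.5,0,0,0,0],[0,0,-1,0,0],[0,0,-1,0,0],[0,0,-1,0,0],[0,0,-1,0,0],[0,0,0,0,0]])

```text
clock: 17.0
position: [0.532, 0.0021, 0.1359]
tool_rot: [3.139, -0.005, 0.425]
force: [1.1, 0.4, -0.0]
grip_width: 0.0003
finger_force: 0.0
```

```bash
python3 m.py;python3 w.py
python3 - <<'E'
from h import *
s=bot.observe(); f=bot.grab_frame("top"); w=bot.grab_frame("wrist")
o=[]
for F,r in((f,22),(w,55)):
    q=project(F,[[.619,-.118,.041]],s)[0].astype(int); print(q,r)
    c=F["pixels"][max(q[1]-r,0):q[1]+r,max(0,q[0]-r):q[0]+r]; o.append(cv2.resize(c,(390,390),interpolation=cv2.INTER_CUBIC))
    print(((project(F,[[.587,-.0455,.041],[.6203,-.1214,.0325],[.6203,-.1214,.041]],s)-q+r)*390/2/r).round())
save("chk4",np.hstack(o))
E
```

```text
C in tool 0.030760818165721404 0.06589832182404393 z 0.13589813451667765 force [ 1.1  0.4 -0. ] q7 -1.2817350136541228 t 17.0
tongue 14 r 0.1012 deg -66.5
tongue 80 [ 0.6285 -0.1401] r 0.1035 deg -66.5
red 45 [ 0.6177 -0.1024] r 0.0649 deg -61.9
stud 112117 [0.5648 0.0215] r 0.0704 deg 108.6
stud 159 [0.5603 0.0154] r 0.0663 deg 113.9
[299 170] 22
[[-15. 298.]
 [203. 204.]
 [206. 199.]]
[413 151] 55
[[-96. 194.]
 [194. 194.]
 [210. 199.]]
```

View pics/chk4.png

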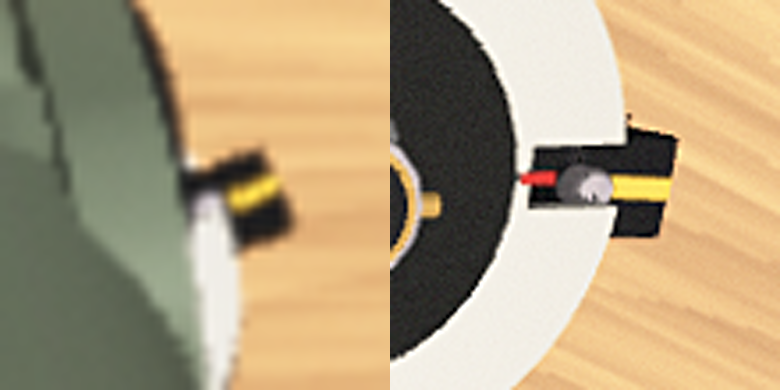

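The wrist crop shows the pin tip at about (597,188) inside the notch, whose edges run along rows 147 and 208, with the red line at row 178. The platter needs a little more clockwise turning; I compute how much.

Run:
```python
from h import *
s=bot.observe(); w=bot.grab_frame("wrist")
to=lambda x,y:((x-390)*110/390+413-55,y*110/390+151-55)
n=onplane(w,[to(540,147.5),to(610,146),to(540,209),to(610,206.5)],.041,s)[:,:2]
pin=onplane(w,[to(597,188)],.0325,s)[0][:2]
print("edges",n,"pin",pin,"width",np.hypot(*(n[0]-n[2])),np.hypot(*(n[1]-n[3])))
m0=(n[0]+n[2])/2;m1=(n[1]+n[3])/2;d=(m1-m0)/np.hypot(*(m1-m0))
print("notch dir",np.degrees(np.arctan2(d[1],d[0])))
v=pin-m1;print("pin lateral off (mm, + = ccw)",1e3*(d[0]*v[1]-d[1]*v[0]))
C=np.array([.587,-.0455]);print("pin r,deg",np.hypot(*(pin-C)),np.degrees(np.arctan2(*(pin-C)[::-1])), "notch",np.degrees(np.arctan2(*(m1-C)[::-1])))
```

```text
edges [[ 0.62406072 -0.09826146]
 [ 0.63227413 -0.11510858]
 [ 0.6101612  -0.10709942]
 [ 0.61871415 -0.12411295]] pin [ 0.62210931 -0.12290389] width 0.016471372997846668 0.016277345289676982
notch dir -63.65735034333916
pin lateral off (mm, + = ccw) -4.494616795714092
pin r,deg 0.0849942685687465 -65.60162474670548 notch -62.552022230432634
```

The platter needs about 0.054 rad more clockwise. I return to contact and nudge it.

Request:
jog_arm(motion=[[0,0,1,0,0],[0,0,1,0,0],[0,0,1,0,0],[0,0,1,0,0],[0,0,0,0,0],[0.3,0,0,0,0],[0.2,0,0,0,0],[0.124,-0.026,0,0.68,0],[0,0,0,0,0],[0,0,0,0,0]])

```text
clock: 18.25
position: [0.5478, 0.0112, 0.0133]
tool_rot: [3.141, -0.001, 0.369]
force: [-0.0, -0.5, 0.2]
grip_width: -0.0001
finger_force: 0.0
```

Request:
jog_arm(motion=[[-0.5,0,0,0,0],[0,0,-1,0,0],[0,0,-1,0,0],[0,0,-1,0,0],[0,0,-1,0,0],[0,0,0,0,0]])

```text
clock: 18.85
position: [0.5351, 0.0056, 0.1365]
tool_rot: [3.14, -0.006, 0.368]
force: [-0.5, -0.1, -0.5]
grip_width: -0.0002
finger_force: 0.0
```

```bash
python3 w.py
cat > n.py <<'E'
from h import *
s=bot.observe(); w=bot.grab_frame("wrist"); C=np.array([.587,-.0455])
g=cv2.cvtColor(w["pixels"],cv2.COLOR_RGB2GRAY); hsv=cv2.cvtColor(w["pixels"],cv2.COLOR_RGB2HSV)
# sample brightness on arcs of the platter plane around the pin direction, find notch edges
import sys
z=float(sys.argv[1]) if len(sys.argv)>1 else .041
a=np.radians(np.arange(-85,-45,.1))
for r in(.066,.072,.078,.082):
    P=np.c_[C[0]+r*np.cos(a),C[1]+r*np.sin(a),np.full(len(a),z)]
    q=project(w,P,s).astype(np.float32)
    v=cv2.remap(g,q[:,0],q[:,1],cv2.INTER_LINEAR).ravel()
    d=cv2.GaussianBlur(v.astype(float).reshape(1,-1),(0,0),5).ravel(); th=(d.max()+d.min())/2; e=np.degrees(a)[1:][np.diff((d>th).astype(int))!=0]
    print(r,e.round(1),"mid",((e[0]+e[-1])/2).round(2) if len(e)>1 else "")
q=project(w,[[.6215,-.122,.0325]],s)[0].astype(int);x,y=q-18
V,S=hsv[...,2],hsv[...,1]
m=np.zeros_like(g);m[y:y+36,x:x+36]=((S<60)&(V>55))[y:y+36,x:x+36]
nn,l,st,ce=cv2.connectedComponentsWithStats(m)
for k in range(1,nn):
    if st[k,4]>20:
        P=onplane(w,ce[k],.0325,s)[0][:2]-C;print("grey",st[k],P.round(4),np.hypot(*P).round(4),np.degrees(np.arctan2(P[1],P[0])).round(2))
E
python3 n.py
```

```text
tongue 88 [ 0.6287 -0.1399] r 0.1034 deg -66.4
red 44 [ 0.6128 -0.1046] r 0.0647 deg -66.7
stud 114522 [0.5679 0.0264] r 0.0742 deg 105.1
stud 154 [0.5653 0.0176] r 0.0665 deg 109.2
0.066 [-73.  -58.9] mid -65.95
0.072 [-72.5 -59.8] mid -66.15
0.078 [-72.3 -67.9 -61.8 -60.6] mid -66.45
0.082 [-72.  -67.8 -61.7 -60.7] mid -66.35
grey [395 128  27  25 516] [ 0.0399 -0.0682] 0.0791 -59.65
grey [395 156  24   8 182] [ 0.0202 -0.0766] 0.0792 -75.23
```

Run:
```python
from h import *
s=bot.observe(); w=bot.grab_frame("wrist"); r=40
q=project(w,[[.619,-.118,.041]],s)[0].astype(int); print(q)
c=w["pixels"][q[1]-r:q[1]+r,q[0]-r:q[0]+r]; save("chk5",c,7.5)
print(((project(w,[[.587,-.0455,.041],[.6215,-.1215,.0325],[.6215,-.1215,.041]],s)-q+r)*7.5).round())
```

```text
[414 147]
[[-322.  331.]
 [ 300.  287.]
 [ 334.  297.]]
```

View pics/chk5.png

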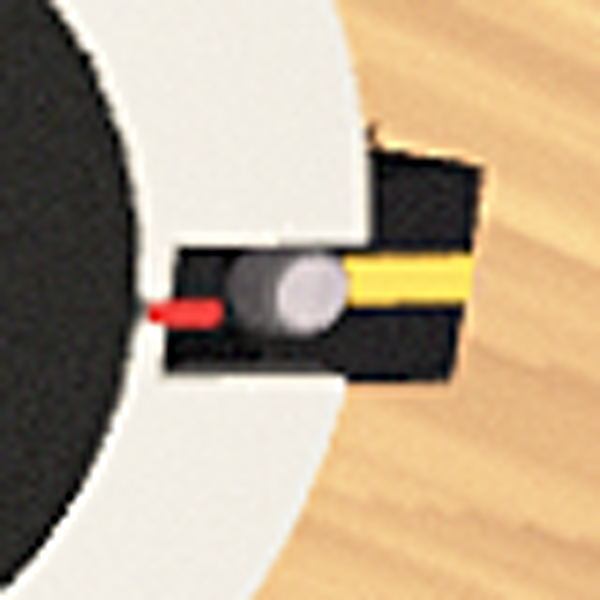

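The crop shows the pin tip at (312,294) inside the notch (rows 248–374). Corrected for parallax, the error is about 0.9 mm, within tolerance. I move over the stud top and press.

Request:
jog_arm(motion=[[0.5,0,0,0,0],[0.48,0,0,0,0],[0,0,1,0,0],[0,0,1,0,0],[0,0,1,0,0],[0,0,0.4,0,0],[0,0,0,0,0]])

```text
clock: 19.7
position: [0.5591, 0.0161, 0.0286]
tool_rot: [-3.141, 0.004, 0.368]
force: [-1.0, -0.3, 0.6]
grip_width: 0.0
finger_force: 0.0
```

Request:
jog_arm(motion=[[0,0,0.1,0,0],[0,0,0.1,0,0],[0,0,0.1,0,0],[0,0,0,0,0]])

```text
clock: 20.1
position: [0.5609, 0.0163, 0.0218]
tool_rot: [3.141, -0.001, 0.367]
force: [0.5, 1.3, 3.0]
grip_width: 0.0
finger_force: 1.6
```

Contact shows at z = 0.0218 with 3 N. I press on in small steps.

Request:
jog_arm(motion=[[0,0,0.07,0,0],[0,0,0.07,0,0],[0,0,0,0,0]])

```text
clock: 20.4
position: [0.5607, 0.0163, 0.0172]
tool_rot: [3.142, -0.0, 0.367]
force: [1.3, -0.2, 3.3]
grip_width: -0.0
finger_force: 2.1
```

Request:
jog_arm(motion=[[0,0,0.07,0,0],[0,0,0.07,0,0],[0,0,0,0,0]])

```text
clock: 20.7
position: [0.5607, 0.0165, 0.013]
tool_rot: [-3.141, -0.0, 0.368]
force: [-0.6, 3.0, 9.5]
grip_width: 0.0001
finger_force: 4.3
```

Request:
jog_arm(motion=[[0,0,0.07,0,0],[0,0,0.07,0,0],[0,0,0,0,0],[0,0,0,0,0]])

```text
clock: 21.1
position: [0.5613, 0.0176, 0.0099]
tool_rot: [-3.141, -0.002, 0.368]
force: [-3.8, 7.2, 25.9]
grip_width: 0.0001
finger_force: 13.0
```

The force has risen to 26 N after about 8–9 mm of sinking, which is consistent with the hard stop. I lift off straight up and check the height numerically.

Request:
jog_arm(motion=[[0,0,-0.3,0,0],[0,0,-1,0,0],[0,0,-1,0,0],[0,0,-1,0,0],[-0.9,0,-0.6,0,0],[0,0,0,0,0],[0,0,0,0,0]])

```text
clock: 21.8
position: [0.5352, 0.0063, 0.126]
tool_rot: [3.141, -0.0, 0.367]
force: [0.2, -0.1, 0.7]
grip_width: 0.0002
finger_force: 0.0
```

```bash
python3 n.py .033
python3 - <<'E'
from h import *
s=bot.observe(); g=bot.grab_frame("scene"); w=bot.grab_frame("wrist"); print(s["position"],s["force"])
a0=cv2.imread("pics/scene.png")[:,:,::-1]; a0=cv2.resize(a0,(512,384),interpolation=cv2.INTER_AREA)
C=np.array([.587,-.0455]); th=np.radians(np.arange(0,360,5))
# near (camera side) rim: white platter top -> its lower edge; find white edge along radial lines in image, fit height
def height(F,img,s=None):
    gr=cv2.cvtColor(np.ascontiguousarray(img),cv2.COLOR_RGB2HSV); V=gr[...,2].astype(np.float32)
    best=[]
    for z in np.arange(.025,.05,.001):
        sc=0
        for t in np.radians(np.arange(15,80,2.5)):   # side facing the scene camera
            q=[project(F,[[C[0]+r*np.cos(t),C[1]+r*np.sin(t),z]],s)[0] for r in(.081,.089)]
            v=[cv2.remap(V,np.float32([[x[0]]]),np.float32([[x[1]]]),cv2.INTER_LINEAR)[0,0] for x in q]
            sc+=v[0]-v[1]
        best.append((sc,z))
    return [round(b[1],3) for b in sorted(best)[::-1][:4]]
print("before",height(g,a0),"after",height(g,g["pixels"]))
H,S,V=cv2.split(cv2.cvtColor(w["pixels"],cv2.COLOR_RGB2HSV))
E
python3 w.py
```

```text
0.066 [-73.2 -59.1] mid -66.15
0.072 [-72.8 -59.9] mid -66.35
0.078 [-72.3 -60.7] mid -66.5
0.082 [-72.2 -68.8 -62.8 -61. ] mid -66.6
grey [400 130  24  25 447] [ 0.0393 -0.0679] 0.0784 -59.94
grey [400 157  20   9 168] [ 0.0204 -0.0744] 0.0772 -74.67
[0.5353305  0.00652201 0.12554547] [0.5894638  0.15248656 0.7708995 ]
before [np.float64(0.037), np.float64(0.038), np.float64(0.036), np.float64(0.039)] after [np.float64(0.028), np.float64(0.027), np.float64(0.029), np.float64(0.026)]
tongue 90 [ 0.6288 -0.1402] r 0.1037 deg -66.4
red 39 [ 0.6125 -0.1001] r 0.0605 deg -65.2
stud 114053 [0.57   0.0276] r 0.0748 deg 103.3
stud 161 [0.5669 0.0182] r 0.0666 deg 107.8
```

The platter's top dropped by about 9 mm (±1 mm), against 8 mm of full travel. The notch is still on the pin and nothing is touching, so I hand in.

```bash
python3 -c "
from workcell import bot
print(bot.job_done())"
```

```text
the job is handed in; nothing more can be done
None
```

The platter is turned to its index position, pressed home on the pin, and the job is handed in: its top dropped about 9 mm (±1 mm) against 8 mm of full travel, the push met a firm stop at 26 N, and I never commanded a lift or a touch of the watch or the bystanders.

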